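Proof-pull the blue tension gauge to its red mark

ROBOT

A 6-joint arm with a two-finger parallel gripper is mounted at the origin on the work surface. World frame = base frame: x ahead of the robot, y to its left, z up, the work surface at z = 0. Lengths are in mm, angles in rad, forces in N, time in s.
With the tool pointing down it reaches from about 325 to 850 mm from the base axis. Payload 4.4 kg.
Tool frame: the origin (TCP) lies at the very end of the fingers, on their centre line; the grasp point (between the pads) lies 19 mm behind it (ctrl.grasp_offset is the distance from the TCP to the grasp point, in mm); z points along the fingers, y is the line along which they close (so a half turn about z gives the same grasp; the last joint's range is limited). The gripper opens to 94 mm and grips with 3 to 60 N. Pads are 16 mm wide; open, the fingers measure 119 mm over their backs; the gripper's body (75 mm by 177 mm) begins 78 mm behind the grasp point.
Start: joints at [1.052, 0.207, 1.542, -0, 1.393, -0.15], TCP at [207.295, 536.336, 205.447] pointing down, gripper open.
Joint ranges: [-2.73, 2.73], [-0.86, 2.22], [0.23, 2.46], [-1.11, 4.25], [0.08, 2.63], [-2.82, 2.82]. Speed limits (rad/s): [2.79, 2.79, 3.14, 3.14, 3.14, 3.14].

INTERFACE

Orientations are given as a 3x3 rotation matrix whose columns are the frame's x, y, z axes.
In Python, from cell import ctrl gives the robot as it stands.
- The arm moves only by the tool jog_arm, never from a script. Its arguments are lists of equal length, an entry for each row: "dp": the shift along the tool's x, y, z in m, a list of three; "dr": the turn, a rotation vector about the tool's x, y, z in rad, a list of three; "grip": the closure, from -1 (fully open) to 1 (shut), so that 0 is half open. In form: {"dp": [[tx, ty, tz], ...], "dr": [[ax, ay, az], ...], "grip": [grip, ...]}. A call has 1 to 12 rows; each row shifts and turns the commanded pose from where the row before left it, along the tool's axes as they then stand; what a row does not reach is not made up. A row lasts 1/8 s, in which the tool goes at most 62.5 mm and 10.7 degrees, less where a joint would pass 70% of its speed; a pose out of reach is approached as far as the arm can. A call with a gripper value outside its range is refused whole. The fingers move at their own pace and stop on an object; "grip_force" is the grip in N (left out, the last holds). Time passes only in rows, so rows that do not move let the fingers close. It gives the time, the measured TCP pose, the force, the opening and the grip force at its end, in the units of the state.
- ctrl.state(): the state, without advancing time (a new reading comes with each control period).
- ctrl.capture(name): name is "side" or "top" or "wrist"; returns a dict with "frame" (400x640x3 uint8, red, green, blue), "mtx" (3x3 intrinsics, pixels), "extrinsics" (4x4, takes a point from camera to world coordinates). Camera axes: x right, y down, z forward; pixel columns grow to the right and rows downward; lengths in mm; the calibration is good to about 2 mm. The wrist camera is an equidistant fisheye: a pixel r from the principal point sees the ray r / f radians off the axis. A picture is of the moment at which its call begins. There is no depth.
- ctrl.job_done(): hands the job in; it is judged then, once.
The state is a dict: "time_s": time; "q": joint angles; "qvel": joint speeds; "joint_efforts": joint torques, N m; "position": TCP position; "tool_rot": TCP orientation; "force": force on the tool from outside, world axes, zero at the start; "moment": the same for the moment, N m; "width": opening from 0.0 (shut) to 1.0 (fully open); "grasp_force": force on a finger pad.
Only numpy, scipy, OpenCV 4.12 (cv2) and the standard library are available. Lean on these libraries where they do the work, as an engineer would, in place of code of your own. Each camera call takes 0.05 s, during which the arm holds its last target. There are 200 camera calls.

TASK

Check the tension gauge with the blue pull tab: draw its tab out until the pointer stands at that gauge's own red mark, not well past it, and keep it there for two seconds. Then ease the tab back, without letting it snap, until it is fully home, and let go; do not pull the other gauge.

Things in the scene. Friction and masses are not known exactly. Their poses are not given: they have to be found in the camera images.
- blue_tab (a point): Blue pull tab of the gauge to check: an upright plate 14 mm thick (x), 34 wide (y), from 20 to 68 mm above the bench; this point is on its middle, 50 mm up. x points back into the gauge's grey housing, z up; the tab is pulled level along -x, roughly towards the robot. Its steel foot (26 x 30 mm) and blue pointer (out to -y, over the white scale, in line with the tab's middle) lie below 22 mm.
- blue_slide (a joint): How far the blue tab is pulled out: 0 home, at most 0.10 m. A spring draws it home with about 2.3 N at 0 plus 90 N/m (10 N at 85 mm); it does not stay out. At home the housing (64 mm wide, 54 high) begins 80 mm behind the tab's middle. The gauge's dark steel base plate, 320 x 130 x 8 mm, is fixed to the bench; the tab runs along its middle line.
- blue_mark (a point): The blue gauge's fixed red mark: a red line across its white scale, with a red clip block (6 x 18 mm, top 22 mm above the bench) at the scale's outer edge. The point is on the line, 12 mm above the bench, 34 mm to the -y side of the slide's middle line; axes as the tab's. It lies 45 to 85 mm in front (-x) of the tab's home place; the pull is right when the tab's middle is level with it along x.
- white_slide (a joint): How far the white tab of the other gauge is pulled out (m), 0 when home. That gauge is alike in all but its white tab and pointer, has a red mark of its own, and stands beside the blue one, to its left or right; its tab is to stay home.

How it is judged:
By the outcome, as a careful person would: the job done as asked, in the order asked, and still so for the second after the job is handed in, with the robot touching nothing.
It also fails if it takes over 40 s, if anything falls off the work surface, if the arm or the gripper's body presses on something with over 40 N, if the wrist force passes 120 N, or if a joint passes its speed limit or range.

## Working session

There is one attempt and no reset: what is moved stays moved. The work goes in short steps, Python scripts to look and compute and a tool call to move; the robot and the scene stay as the last step left them, time stands still between calls to the robot, and variables do not carry over. Pictures are saved under pics/ and viewed, at most 10 in all, crops included, and the job is handed in when it is done.

Besides the shell and the picture viewer there is one more tool, called as name(argument=value, ...) on one line, values as JSON. jog_arm: Moves the arm, as the interface text tells. Its arguments: {"type":"object","properties":{"dp":{"type":"array","items":{"type":"array","items":{"type":"number"}}},"dr":{"type":"array","items":{"type":"array","items":{"type":"number"}}},"grip":{"type":"array","items":{"type":"number"}},"grip_force":{"type":"number"}},"required":["dp","dr","grip"]}

```bash
mkdir -p pics; cat > h.py <<'E'
import numpy as np, cv2
from cell import ctrl
def cap(n,save=None):
    c=ctrl.capture(n); f=np.array(c["frame"])
    if save: cv2.imwrite("pics/"+save,f[:,:,::-1])
    return f,np.array(c["mtx"]),np.array(c["extrinsics"])
def ray(n,K,E,u,v):
    x=(u-K[0,2])/K[0,0]; y=(v-K[1,2])/K[1,1]
    if n=="wrist":
        r=np.hypot(x,y); s=np.sin(r)/r if r>1e-9 else 1
        d=np.array([x*s,y*s,np.cos(r)])
    else: d=np.array([x,y,1.])
    return E[:3,3],E[:3,:3]@d
def onz(n,K,E,u,v,z):
    o,d=ray(n,K,E,u,v); return o+d*(z-o[2])/d[2]
E
python3 - <<'E'
from h import *
a=cap("top","top.png");b=cap("side","side.png")
s=ctrl.state();print(s["time_s"],s["position"],s["tool_rot"],s["width"],a[2],b[2])
E
```

```text
0.1 [206.92395869 535.7055922  204.42141094] [[-9.32791943e-01  3.60414037e-01 -9.55544389e-04]
 [ 3.60415211e-01  9.32790328e-01 -1.75485066e-03]
 [ 2.58849754e-04 -1.98130328e-03 -9.99998004e-01]] 0.9971797570239839 [[ 2.52475112e-02 -9.74625738e-01  2.22412306e-01  4.18185047e+02]
 [-9.99679930e-01 -2.49735949e-02  4.04438880e-03 -3.67684624e+01]
 [ 1.61266940e-03 -2.22443229e-01 -9.74944311e-01  7.37514296e+02]
 [ 0.00000000e+00  0.00000000e+00  0.00000000e+00  1.00000000e+00]] [[-9.82418018e-01 -1.40361271e-01  1.23099763e-01  4.72278999e+02]
 [-1.86693027e-01  7.35975358e-01 -6.50758009e-01  4.69387938e+02]
 [ 7.42828862e-04 -6.62298261e-01 -7.49239923e-01  6.50596505e+02]
 [ 0.00000000e+00  0.00000000e+00  0.00000000e+00  1.00000000e+00]]
```

View pics/top.png

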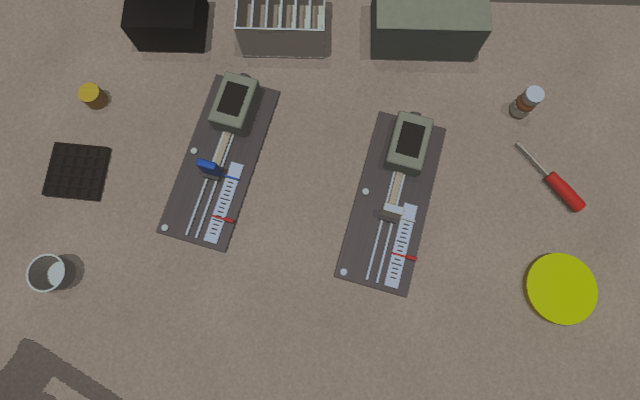

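View pics/side.png

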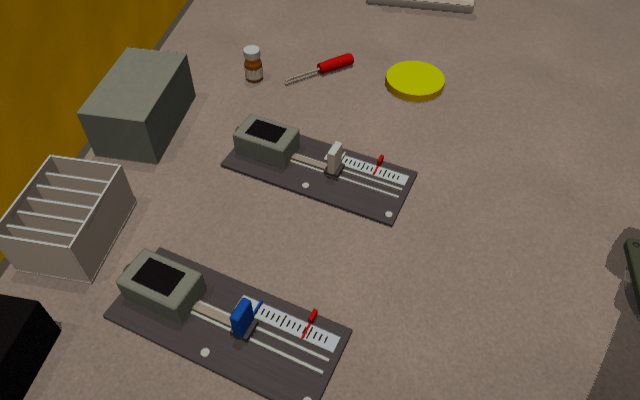

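Top view: the blue tab is at about (208,165), its red clip at (230,219) and line at (218,217), and the base plate spans (217,75)–(225,250). The white gauge stands to its right. Side view: blue tab at (242,316), red mark at (308,322).

```bash
cat > m.py <<'E'
from h import *
def masks(f):
    hsv=cv2.cvtColor(f,cv2.COLOR_RGB2HSV)
    b=cv2.inRange(hsv,(105,120,50),(128,255,255))
    r=cv2.inRange(hsv,(0,150,90),(6,255,255))|cv2.inRange(hsv,(174,150,90),(180,255,255))
    return b,r
E
python3 - <<'E'
from m import *
def comps(m):
    n,l,s,c=cv2.connectedComponentsWithStats(m)
    return [(s[i].tolist(),c[i].round(1).tolist()) for i in range(1,n) if s[i][4]>4]
V={n:cap(n) for n in("top","side")}
for n in V:
    b,r=masks(V[n][0]);print(n,"blue",comps(b),"red",comps(r))
f,K,E=V["top"]
P=lambda u,v,z:onz("top",K,E,u,v,z)[:2].round(1)
print("plate",[P(u,v,8) for u,v in((217,75),(280,92),(225,250),(159,232))])
print("rails",[P(u,v,10) for u,v in((187,234),(208,182),(197,237),(216,182))])
b,r=masks(f)
ys,xs=np.nonzero(r[190:240,190:250]);
for y in sorted(set(ys)): print(y+190,xs[ys==y]+190)
cv2.imwrite("pics/c1.png",cv2.resize(f[60:260,150:290,::-1],None,fx=4,fy=3,interpolation=cv2.INTER_CUBIC)[:600])
E
```

```text
top blue [([196, 158, 20, 12, 144], [205.7, 163.7]), ([222, 175, 17, 5, 24], [229.8, 176.8])] red [([546, 172, 40, 39, 560], [565.7, 191.7]), ([212, 215, 8, 3, 9], [215.7, 216.1]), ([221, 218, 13, 4, 30], [227.6, 219.4]), ([397, 254, 6, 2, 6], [399.5, 254.5]), ([404, 255, 13, 5, 33], [410.5, 257.1])]
side blue [([230, 298, 33, 40, 673], [242.6, 316.5])] red [([318, 53, 36, 18, 314], [336.2, 61.3]), ([378, 155, 6, 7, 26], [380.3, 157.8]), ([373, 164, 6, 11, 19], [375.5, 169.1]), ([308, 309, 9, 12, 51], [312.2, 314.3]), ([301, 322, 10, 16, 39], [305.7, 330.0])]
plate [array([824.5, 174.5]), array([792.1,  51.7]), array([489.6, 133.2]), array([518.3, 251.8])]
rails [array([515.7, 201.5]), array([610.9, 172.8]), array([510.9, 183.5]), array([611.3, 158.4])]
215 [212 213]
216 [214 215 216 217]
217 [217 218 219]
218 [221 222 223 224 225 226 227 228]
219 [224 225 226 227 228 229 230 231]
220 [225 226 227 228 229 230 231 232 233]
221 [228 229 230 231 232]
```

View pics/c1.png

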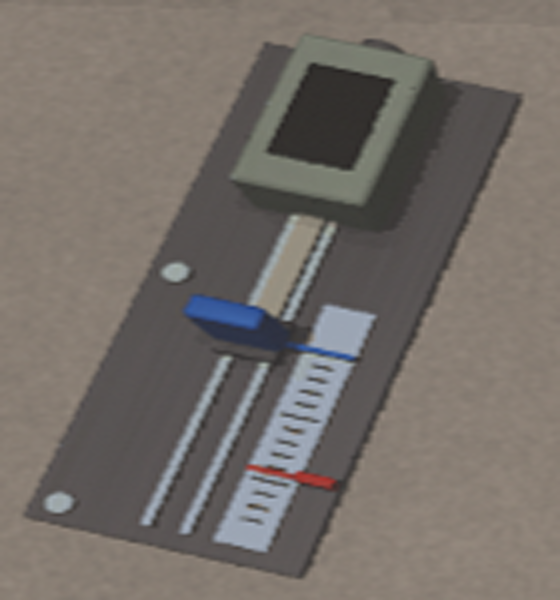

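```bash
python3 - <<'E'
from m import *
f,K,E=cap("top")
P=lambda u,v,z:onz("top",K,E,u,v,z)
X=np.array([.968,-.252]);Y=np.array([.252,.968]);C=np.array([656,153])
t=P(207.5,162.7,68)
for n,p in(("tab",t),("pt",P(229.8,176.8,15)),("ml",P(215.7,216.1,10)),("mc",P(229,219.8,22))):
    q=p[:2]-C;print(n,p.round(1),(q@X).round(1),(q@Y).round(1))
s=ctrl.state();d=np.array([*t[:2],230])-s["position"];print(s["tool_rot"].T@d)
E
```

```text
tab [629.  159.9  68. ] -27.9 -0.2
pt [620.2 133.1  15. ] -29.6 -28.3
ml [548.8 153.8  10. ] -103.9 -26.2
mc [540.7 127.1  22. ] -105.0 -54.2
[-529.08878462 -198.78984081  -24.98519623]
```

jog_arm(dp=[[-0.044,-0.0166,-0.002],[-0.044,-0.0166,-0.002],[-0.044,-0.0166,-0.002],[-0.044,-0.0166,-0.002],[-0.044,-0.0166,-0.002],[-0.044,-0.0166,-0.002],[-0.044,-0.0166,-0.002],[-0.044,-0.0166,-0.002],[-0.044,-0.0166,-0.002],[-0.044,-0.0166,-0.002],[-0.044,-0.0166,-0.002],[-0.044,-0.0166,-0.002]], dr=[[0,0,0],[0,0,0],[0,0,0],[0,0,0],[0,0,0],[0,0,0],[0,0,0],[0,0,0],[0,0,0],[0,0,0],[0,0,0],[0,0,0]], grip=[-1,-1,-1,-1,-1,-1,-1,-1,-1,-1,-1,-1])

```text
time_s: 1.75
position: [628.9, 159.1, 229.3]
tool_rot: [[-0.933, 0.361, -0.0], [0.361, 0.933, 0.0], [0.0, 0.0, -1.0]]
force: [0.5, 0.7, 0.1]
width: 1.003
grasp_force: 0.0
```

jog_arm(dp=[[0,0,0],[0,0,0],[0,0,0],[0,0,0],[0,0,0],[0,0,0],[0,0,0],[0,0,0],[0,0,0],[0,0,0]], dr=[[0,0,0.162],[0,0,0.162],[0,0,0.162],[0,0,0.162],[0,0,0.162],[0,0,0.162],[0,0,0.162],[0,0,0.162],[0,0,0.162],[0,0,0]], grip=[-0.3,-0.3,-0.3,-0.3,-0.3,-0.3,-0.3,-0.3,-0.3,-0.3])

```text
time_s: 3.0
position: [627.8, 160.2, 229.2]
tool_rot: [[0.251, 0.968, -0.001], [0.968, -0.251, -0.0], [-0.0, -0.0, -1.0]]
force: [0.2, -1.1, -0.2]
width: 0.646
grasp_force: 0.0
```

```bash
python3 - <<'E'
from m import *
f,K,E=cap("wrist","w1.png")
s=ctrl.state();print(s["time_s"],s["position"],s["tool_rot"],s["width"],s["force"],E,K)
E
```

```text
3.05 [627.84396638 160.17614911 229.19398267] [[ 2.50526544e-01  9.68109607e-01 -4.89900186e-04]
 [ 9.68109713e-01 -2.50526604e-01 -6.44369507e-05]
 [-1.85115061e-04 -4.58133962e-04 -9.99999878e-01]] 0.6535902284674517 [0.89096744 0.32775268 0.26049292] [[ 9.67581782e-01 -2.45676384e-01 -5.85543280e-02  6.44775358e+02]
 [-2.52557892e-01 -9.41147499e-01 -2.24623900e-01  2.25689660e+02]
 [ 7.65280203e-05  2.32130351e-01 -9.72684684e-01  4.08859743e+02]
 [ 0.00000000e+00  0.00000000e+00  0.00000000e+00  1.00000000e+00]] [[309.70691629   0.         324.81328002]
 [  0.         309.70691629 199.46881429]
 [  0.           0.           1.        ]]
```

View pics/w1.png

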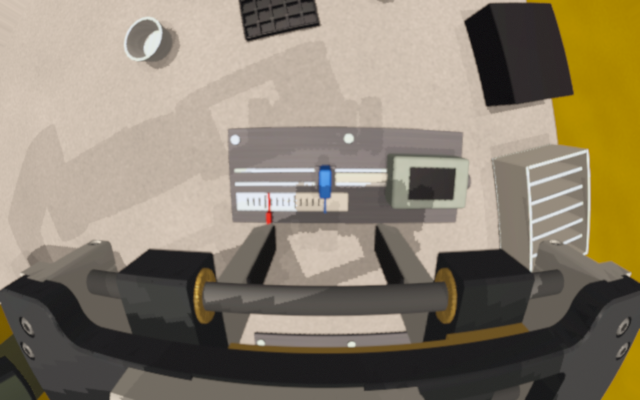

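The wrist view shows the blue tab at (325,180), the pointer at (324,206), the red line at (269,202) and its clip at (268,217). The tab seems to sit between the fingers along x.

```bash
cat > w.py <<'E'
from m import *
f,K,E=cap("wrist");b,r=masks(f);s=ctrl.state();R=s["tool_rot"]
def rep(n,m,z,box):
    u0,u1,v0,v1=box; ys,xs=np.nonzero(m[v0:v1,u0:u1])
    if len(xs)==0: print(n,"none");return
    u,v=xs.mean()+u0,ys.mean()+v0; p=onz("wrist",K,E,u,v,z)
    print(n,len(xs),round(u,1),round(v,1),p.round(1),"rel tool xy",(R.T@(p-s["position"]))[:2].round(1)); return p
E
python3 - <<'E'
from w import *
b0=b[150:225,290:350]
for y in range(160,216,2): 
    xs=np.nonzero(b[y,300:350])[0]; print(y,(xs.min()+300,xs.max()+300) if len(xs) else '',end=' ')
print()
print([ (y,np.nonzero(r[y,240:300])[0]+240) for y in range(188,226,2)])
rep("top68",b,68,(300,350,160,190));rep("ptr12",b,12,(300,350,201,215))
rep("line",r,10,(240,300,190,210));rep("clip",r,22,(240,300,212,225))
for n,u,v in(("c1",229,129),("c2",462,133),("c3",463,222),("c4",229,222)): print(n,onz("wrist",K,E,u,v,8).round(1))
E
```

```text
160  162  164  166 (np.int64(321), np.int64(329)) 168 (np.int64(320), np.int64(329)) 170 (np.int64(320), np.int64(330)) 172 (np.int64(319), np.int64(330)) 174 (np.int64(319), np.int64(330)) 176 (np.int64(319), np.int64(330)) 178 (np.int64(319), np.int64(330)) 180 (np.int64(319), np.int64(330)) 182 (np.int64(319), np.int64(330)) 184 (np.int64(319), np.int64(330)) 186 (np.int64(319), np.int64(330)) 188 (np.int64(319), np.int64(330)) 190 (np.int64(319), np.int64(330)) 192 (np.int64(319), np.int64(329)) 194 (np.int64(320), np.int64(329)) 196 (np.int64(320), np.int64(329)) 198 (np.int64(324), np.int64(325)) 200  202  204  206  208  210  212  214  
[(188, array([], dtype=int64)), (190, array([], dtype=int64)), (192, array([], dtype=int64)), (194, array([], dtype=int64)), (196, array([], dtype=int64)), (198, array([], dtype=int64)), (200, array([269])), (202, array([269])), (204, array([269])), (206, array([], dtype=int64)), (208, array([], dtype=int64)), (210, array([269])), (212, array([267, 268, 269, 270])), (214, array([266, 267, 268, 269, 270, 271])), (216, array([266, 267, 268, 269, 270, 271])), (218, array([266, 267, 268, 269, 270, 271])), (220, array([266, 267, 268, 269, 270, 271])), (222, array([267, 268, 269, 270])), (224, array([], dtype=int64))]
top68 279 324.6 177.8 [630.3 171.1  68. ] rel tool xy [11.1 -0.4]
ptr12 none
line 7 269.0 202.0 [547.5 149.   10. ] rel tool xy [-30.9 -75. ]
clip 65 268.5 217.3 [543.6 131.7  22. ] rel tool xy [-48.7 -74.4]
c1 [522.  257.9   8. ]
c2 [826.6 176.5   8. ]
c3 [807.   49.8   8. ]
c4 [482.5 135.5   8. ]
```

jog_arm(dp=[[0.004,0,0.024],[0,0,0.025],[0,0,0.025],[0,0,0.025],[0,0,0.025],[0,0,0.025],[0,0,0.025],[0,0,0.024],[0,0,0],[0,0,0]], dr=[[0,0,0.006],[0,0,0],[0,0,0],[0,0,0],[0,0,0],[0,0,0],[0,0,0],[0,0,0],[0,0,0],[0,0,0]], grip=[-0.3,-0.3,-0.3,-0.3,-0.3,-0.3,-0.3,-0.3,-0.3,-0.3], grip_force=20)

```text
time_s: 4.35
position: [629.7, 164.2, 32.4]
tool_rot: [[0.258, 0.966, 0.001], [0.966, -0.258, 0.0], [0.001, 0.001, -1.0]]
force: [-0.5, 0.6, 0.8]
width: 0.651
grasp_force: 0.0
```

```bash
python3 - <<'E'
from w import *
cv2.imwrite("pics/w2.png",f[:,:,::-1])
print(s["time_s"],s["position"],s["force"],s["width"])
rep("blue68",b,68,(200,450,150,300)); rep("clip",r,22,(100,330,150,300))
E
```

```text
4.4 [630.19949492 164.25376495  32.92320409] [-5.78525911e-05  5.53793476e-01  1.63043559e-01] 0.6475118407071879
blue68 1834 322.8 247.8 [630.7 172.6  68. ] rel tool xy [ 8.2 -1.6]
clip 31 222.3 263.3 [554.1 160.   22. ] rel tool xy [-23.8 -72.4]
```

View pics/w2.png

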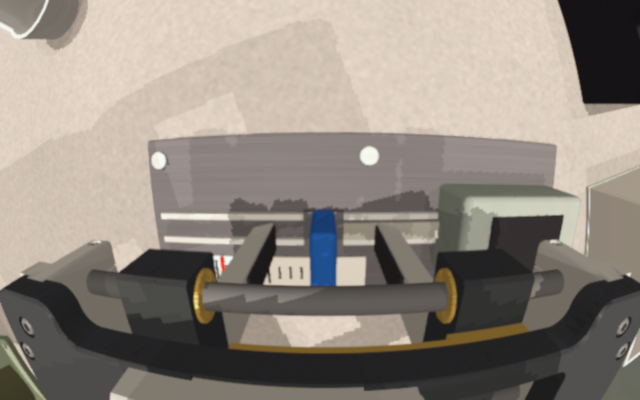

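The tab (323,248) lies between the fingers, about 1 mm to the −x side, so I shift 1 mm and close.

jog_arm(dp=[[0,-0.001,0.001],[0,0,0],[0,0,0],[0,0,0],[0,0,0],[0,0,0],[0,0,0],[0,0,0]], dr=[[0,0,0],[0,0,0],[0,0,0],[0,0,0],[0,0,0],[0,0,0],[0,0,0],[0,0,0]], grip=[0,0.3,0.5,0.6,0.7,0.8,0.9,0.9], grip_force=20)

```text
time_s: 5.4
position: [628.4, 164.2, 30.4]
tool_rot: [[0.259, 0.966, 0.001], [0.966, -0.259, -0.0], [0.0, 0.001, -1.0]]
force: [2.7, -0.4, -1.6]
width: 0.148
grasp_force: 20.0
```

```bash
python3 - <<'E'
from w import *
print(s["time_s"],s["position"],s["force"],s["width"],s["grasp_force"])
rep("blue68",b,68,(200,450,150,300)); rep("clip",r,22,(100,330,150,300))
E
```

```text
5.45 [628.38305319 164.23863805  30.47492406] [ 3.34117195 -1.44374527 -1.7830015 ] 0.14894367398370278 19.998881220817566
blue68 2014 324.9 248.9 [630.5 172.5  68. ] rel tool xy [ 8.6 -0.1]
clip none
```

jog_arm(dp=[[0,-0.003,0],[0,-0.006,0],[0,-0.007,0],[0,-0.008,0],[0,-0.008,0],[0,-0.008,0],[0,-0.008,0],[0,-0.008,0],[0,-0.007,0],[0,-0.004,0],[0,0,0],[0,0,0]], dr=[[0,0,0],[0,0,0],[0,0,0],[0,0,0],[0,0,0],[0,0,0],[0,0,0],[0,0,0],[0,0,0],[0,0,0],[0,0,0],[0,0,0]], grip=[0.9,0.9,0.9,0.9,0.9,0.9,0.9,0.9,0.9,0.9,0.9,0.9])

```text
time_s: 6.95
position: [564.2, 181.1, 30.5]
tool_rot: [[0.259, 0.966, 0.003], [0.966, -0.259, -0.001], [-0.0, 0.003, -1.0]]
force: [8.0, -2.7, -6.4]
width: 0.147
grasp_force: 20.0
```

```bash
python3 - <<'E'
from m import *
s=ctrl.state();print(s["time_s"],s["position"],s["force"],s["width"],s["grasp_force"])
I=[]
f=cap("side")[0];I.append(cv2.resize(f[270:360,180:370],(780,370),interpolation=cv2.INTER_CUBIC))
f=cap("wrist","w3.png")[0];I.append(cv2.resize(f[190:300,220:440],(780,228)))
cv2.imwrite("pics/j.png",np.vstack(I)[:,:,::-1])
E
```

```text
6.95 [564.23152742 181.14448827  30.46795547] [ 8.03336516 -2.65260719 -6.43315599] 0.1465273783113218 19.9994096159935
```

View pics/j.png

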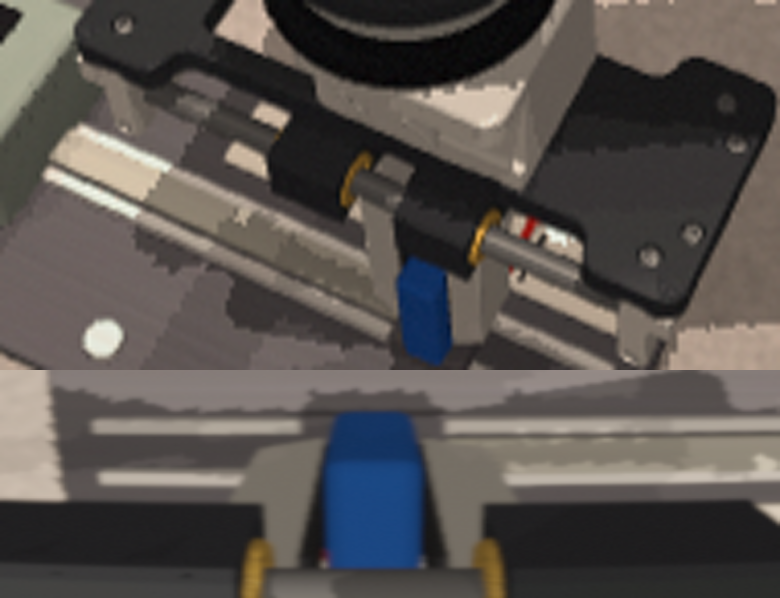

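jog_arm(dp=[[0,-0.003,0],[0,-0.003,0],[0,0,0],[0,0,0]], dr=[[0,0,0],[0,0,0],[0,0,0],[0,0,0]], grip=[0.9,0.9,0.9,0.9])

```text
time_s: 7.55
position: [558.6, 182.6, 30.5]
tool_rot: [[0.259, 0.966, 0.003], [0.966, -0.259, -0.001], [-0.0, 0.003, -1.0]]
force: [7.4, -2.8, -7.0]
width: 0.149
grasp_force: 20.0
```

```bash
python3 - <<'E'
from m import *
f,K,E=cap("top")
s=ctrl.state();print(s["time_s"],s["position"],s["force"],s["position"][:2]@[.966,-.259])
b,r=masks(f)
for n,m in(("b",b),("r",r)):
    ys,xs=np.nonzero(m[190:240,180:260]);print(n,[(int(x)+180,int(y)+190) for x,y in zip(xs,ys)])
cv2.imwrite("pics/t2.png",cv2.resize(f[185:250,180:260,::-1],None,fx=9,fy=9,interpolation=cv2.INTER_CUBIC))
E
```

```text
7.6 [558.67875065 182.62628845  30.46634124] [ 8.72620894 -3.7564912  -6.74879137] 492.3834644156822
b [(184, 199), (185, 199), (184, 200), (185, 200), (192, 201), (193, 201), (192, 202), (193, 202), (194, 202), (195, 202), (196, 202), (197, 202), (192, 203), (193, 203), (194, 203), (195, 203), (196, 203), (197, 203), (198, 203), (199, 203), (200, 203), (194, 204), (195, 204), (196, 204), (197, 204), (198, 204), (199, 204), (200, 204), (201, 204), (195, 205), (196, 205), (197, 205), (198, 205), (199, 205), (200, 205), (201, 205), (196, 206), (197, 206), (198, 206), (199, 206), (200, 206), (196, 207), (197, 207), (198, 207), (199, 207), (200, 207), (195, 208), (196, 208), (197, 208), (198, 208), (199, 208), (195, 209), (196, 209), (197, 209), (198, 209), (199, 209), (197, 210), (198, 210), (199, 210), (208, 212), (208, 213), (209, 213), (210, 213), (211, 213), (212, 213), (211, 214), (212, 214), (213, 214), (214, 214), (215, 214), (216, 215), (217, 215), (218, 215), (219, 216), (220, 216), (221, 216), (222, 216), (222, 217)]
r [(214, 216), (215, 216), (217, 217), (218, 217), (220, 218), (221, 218), (223, 218), (224, 218), (225, 218), (226, 218), (227, 218), (228, 218), (224, 219), (225, 219), (226, 219), (227, 219), (228, 219), (229, 219), (230, 219), (231, 219), (232, 219), (225, 220), (226, 220), (227, 220), (228, 220), (229, 220), (230, 220), (231, 220), (232, 220), (233, 220), (227, 221), (228, 221), (229, 221), (230, 221), (231, 221), (232, 221), (231, 222), (232, 222)]
```

View pics/t2.png

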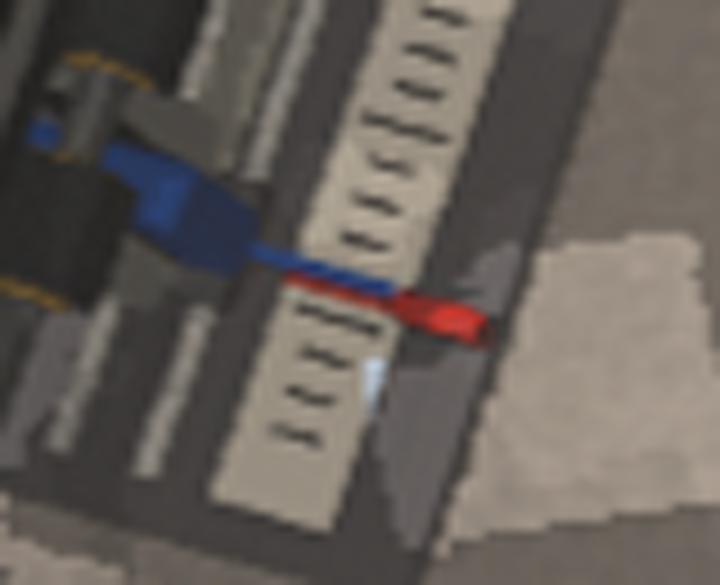

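The pointer at (217,215) stands about 2 mm short of the red line at (217,217). I draw it 2 mm further and hold.

jog_arm(dp=[[0,-0.001,0],[0,-0.001,0],[0,0,0],[0,0,0]], dr=[[0,0,0],[0,0,0],[0,0,0],[0,0,0]], grip=[0.9,0.9,0.9,0.9])

```text
time_s: 8.1
position: [556.8, 183.1, 30.5]
tool_rot: [[0.259, 0.966, 0.003], [0.966, -0.259, -0.001], [0.0, 0.003, -1.0]]
force: [7.6, -1.8, -8.1]
width: 0.145
grasp_force: 20.0
```

```bash
python3 - <<'E'
from m import *
f,K,E=cap("top")
s=ctrl.state();print(s["time_s"],s["position"],s["force"],s["position"][:2]@[.966,-.259])
cv2.imwrite("pics/t3.png",cv2.resize(f[200:230,195:245,::-1],None,fx=12,fy=12,interpolation=cv2.INTER_CUBIC))
E
```

```text
8.15 [556.845166   183.10201204  30.48361638] [ 8.19443884 -2.58393354 -6.25021984] 490.4890092347521
```

View pics/t3.png

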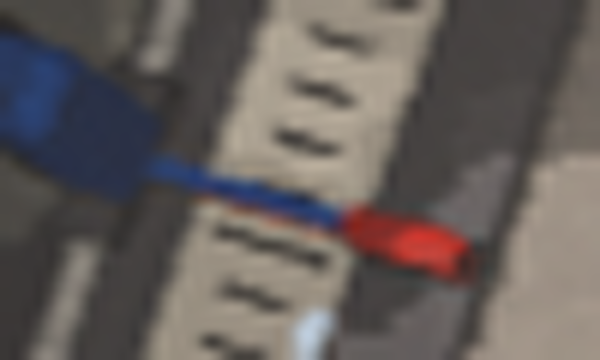

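The pointer now covers the red line and points at the clip, with only the parallax sliver showing. I hold for over 2 s.

jog_arm(dp=[[0,0,0],[0,0,0],[0,0,0],[0,0,0],[0,0,0],[0,0,0],[0,0,0],[0,0,0],[0,0,0],[0,0,0],[0,0,0],[0,0,0]], dr=[[0,0,0],[0,0,0],[0,0,0],[0,0,0],[0,0,0],[0,0,0],[0,0,0],[0,0,0],[0,0,0],[0,0,0],[0,0,0],[0,0,0]], grip=[0.9,0.9,0.9,0.9,0.9,0.9,0.9,0.9,0.9,0.9,0.9,0.9])

```text
time_s: 9.65
position: [556.9, 183.1, 30.5]
tool_rot: [[0.259, 0.966, 0.003], [0.966, -0.259, -0.001], [-0.0, 0.003, -1.0]]
force: [8.1, -2.2, -5.7]
width: 0.147
grasp_force: 20.0
```

jog_arm(dp=[[0,0,0],[0,0,0],[0,0,0],[0,0,0],[0,0,0],[0,0,0],[0,0,0],[0,0,0],[0,0,0],[0,0,0],[0,0,0],[0,0,0]], dr=[[0,0,0],[0,0,0],[0,0,0],[0,0,0],[0,0,0],[0,0,0],[0,0,0],[0,0,0],[0,0,0],[0,0,0],[0,0,0],[0,0,0]], grip=[0.9,0.9,0.9,0.9,0.9,0.9,0.9,0.9,0.9,0.9,0.9,0.9])

```text
time_s: 11.15
position: [556.8, 183.1, 30.5]
tool_rot: [[0.259, 0.966, 0.003], [0.966, -0.259, -0.001], [0.0, 0.003, -1.0]]
force: [8.6, -2.1, -6.5]
width: 0.146
grasp_force: 20.0
```

jog_arm(dp=[[0,0.003,0],[0,0.005,0],[0,0.006,0],[0,0.006,0],[0,0.006,0],[0,0.006,0],[0,0.006,0],[0,0.006,0],[0,0.006,0],[0,0.006,0],[0,0.006,0],[0,0.005,0]], dr=[[0,0,0],[0,0,0],[0,0,0],[0,0,0],[0,0,0],[0,0,0],[0,0,0],[0,0,0],[0,0,0],[0,0,0],[0,0,0],[0,0,0]], grip=[0.9,0.9,0.9,0.9,0.9,0.9,0.9,0.9,0.9,0.9,0.9,0.9])

```text
time_s: 12.65
position: [620.3, 166.3, 30.4]
tool_rot: [[0.259, 0.966, -0.001], [0.966, -0.259, 0.0], [-0.0, -0.001, -1.0]]
force: [3.1, -1.9, -2.9]
width: 0.149
grasp_force: 20.0
```

jog_arm(dp=[[0,0.003,0],[0,0.002,0],[0,0.001,0],[0,0.001,0],[0,0,0],[0,0,0]], dr=[[0,0,0],[0,0,0],[0,0,0],[0,0,0],[0,0,0],[0,0,0]], grip=[0.9,0.9,0.9,0.9,0.9,0.9])

```text
time_s: 13.4
position: [627.0, 164.6, 30.5]
tool_rot: [[0.259, 0.966, 0.0], [0.966, -0.259, -0.0], [-0.0, 0.0, -1.0]]
force: [1.5, -1.2, -1.5]
width: 0.146
grasp_force: 20.0
```

jog_arm(dp=[[0,0.0007,0],[0,0.0007,0],[0,0,0],[0,0,0]], dr=[[0,0,0],[0,0,0],[0,0,0],[0,0,0]], grip=[0.9,0.9,0.9,0.9])

```text
time_s: 13.9
position: [628.4, 164.2, 30.4]
tool_rot: [[0.259, 0.966, 0.0], [0.966, -0.259, 0.0], [0.0, 0.0, -1.0]]
force: [2.0, -0.6, -1.3]
width: 0.146
grasp_force: 20.0
```

jog_arm(dp=[[0,0.0005,0],[0,0.0005,0],[0,0,0],[0,0,0]], dr=[[0,0,0],[0,0,0],[0,0,0],[0,0,0]], grip=[0.9,0.9,0.9,0.9])

```text
time_s: 14.4
position: [628.7, 164.1, 30.4]
tool_rot: [[0.259, 0.966, -0.001], [0.966, -0.259, 0.0], [-0.0, -0.001, -1.0]]
force: [-1.9, -0.3, 2.8]
width: 0.148
grasp_force: 20.0
```

jog_arm(dp=[[0,0.0005,0],[0,0.0005,0],[0,0,0],[0,0,0]], dr=[[0,0,0],[0,0,0],[0,0,0],[0,0,0]], grip=[0.9,0.9,0.9,0.9])

```text
time_s: 14.9
position: [628.7, 164.1, 30.4]
tool_rot: [[0.259, 0.966, -0.003], [0.966, -0.259, 0.0], [-0.001, -0.003, -1.0]]
force: [-5.3, 1.1, 4.9]
width: 0.151
grasp_force: 20.0
```

The force has reversed with no more travel, so the tab is fully home. I relieve the push, let go and lift.

jog_arm(dp=[[0,-0.0008,0],[0,0,0],[0,0,0],[0,0,0],[0,0,0],[0,0,0],[0,0,0]], dr=[[0,0,0],[0,0,0],[0,0,0],[0,0,0],[0,0,0],[0,0,0],[0,0,0]], grip=[0.9,0.6,0.4,0.1,-0.2,-0.2,-0.2])

```text
time_s: 15.78
position: [629.6, 163.9, 30.4]
tool_rot: [[0.259, 0.966, 0.0], [0.966, -0.259, 0.0], [0.0, 0.0, -1.0]]
force: [0.2, -0.3, 0.6]
width: 0.598
grasp_force: 0.0
```

jog_arm(dp=[[0,0,-0.01],[0,0,-0.02],[0,0,-0.03],[0,0,-0.03],[0,0,-0.03],[0,0,-0.03],[0,0,-0.02],[0,0,0],[0,0,0]], dr=[[0,0,0],[0,0,0],[0,0,0],[0,0,0],[0,0,0],[0,0,0],[0,0,0],[0,0,0],[0,0,0]], grip=[-0.2,-0.2,-0.2,-0.2,-0.2,-0.2,-0.2,-0.2,-0.2])

```text
time_s: 16.9
position: [628.8, 163.8, 199.4]
tool_rot: [[0.259, 0.966, -0.002], [0.966, -0.259, -0.0], [-0.001, -0.002, -1.0]]
force: [-0.5, 0.5, -0.2]
width: 0.606
grasp_force: 0.0
```

```bash
python3 - <<'E'
from w import *
print(s["time_s"],s["position"],s["force"],s["width"])
cv2.imwrite("pics/w9.png",f[:,:,::-1])
rep("blue68",b,68,(270,380,150,260)); rep("clip",r,22,(200,300,180,260))
E
```

```text
16.95 [628.50222729 163.75736241 198.70399038] [-0.89186252  0.09888831 -0.65927154] 0.6025554509681075
blue68 444 324.8 189.6 [629.5 167.5  68. ] rel tool xy [4.  0.4]
clip 28 265.1 220.0 [546.7 140.9  22. ] rel tool xy [-43.1 -72.6]
```

View pics/w9.png

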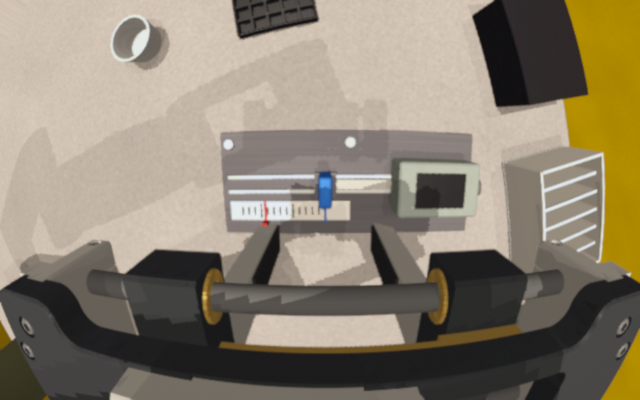

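The tab at (325,190) is back home and the gripper is clear above it, touching nothing.

```bash
python3 -c "
from cell import ctrl
print(ctrl.job_done())"
```

```text
the job is handed in; nothing more can be done
None
```

I drew the blue tab out about 74 mm to its red mark, held it there for about 3 s, eased it back to its home stop and let go; I did not touch the white gauge and handed the job in at about 17 s.

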